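# Tea drawer: put the nested lids on the tin, then take off the outer lid alone

## Robot

A 6-joint arm with a two-finger parallel gripper is mounted at the origin on the work surface. World frame = base frame: x ahead of the robot, y to its left, z up, the work surface at z = 0. Lengths are in m, angles in rad, forces in N, time in s.
With the tool pointing down it reaches from about 0.2 to 0.875 m from the base axis. Payload 3.4 kg.
Tool frame: the origin (TCP) lies between the finger pads; the fingertips stand 19 mm ahead of it and the grasp point (between the pads) is the TCP; z points along the fingers, y is the line along which they close (so a half turn about z gives the same grasp; the last joint's range is limited). The gripper opens to 94 mm and grips with 3 to 60 N. Pads are 16 mm wide; open, the fingers measure 119 mm over their backs; the gripper's body (75 mm by 177 mm) begins 78 mm behind the grasp point.
Start: joints at [1.139, 0.276, 1.505, -0, 1.361, -0.121], TCP at [0.176, 0.547, 0.224] pointing down, gripper open.
Joint ranges: [-2.89, 2.89], [-0.75, 2.08], [0.22, 2.7], [-1.18, 4.32], [0.11, 2.71], [-2.7, 2.7]. Speed limits (rad/s): [2.57, 2.57, 3.14, 3.14, 3.14, 3.14].

## Interface

Orientations are given as a rotation vector (axis times angle).
In Python, from station import manip, cams, ticket gives the robot as it stands (manip), with the cameras (cams) and the job (ticket).
- The arm moves only by the shell command python3 shift.py 'ROWS'. ROWS is rows parted by semicolons, their numbers by spaces, 1 to 12 of them, each of 5 numbers: the opening from 0.0 (shut) to 1.0 (fully open), then dx, dy, dz in m, then a turn about the tool's z in rad; each row shifts and turns the commanded pose from where the row before left it, along the tool's axes as they then stand; what a row does not reach is not made up. A row lasts 1/12 s, in which the tool goes at most 0.0417 m and 0.125 rad, less where a joint would pass 70% of its speed; a pose out of reach is approached as far as the arm can. The fingers move at their own pace and stop on an object; the grip force is fixed at half the most. Time passes only in rows, so rows that do not move let the fingers close. It prints the time, the measured TCP pose, the force, the opening and the grip force at its end.
- manip.get_obs(): the state, without advancing time (a new reading comes with each control period).
- cams.get_image(name): name is "scene" or "top" or "wrist"; returns a dict with "img" (420x560x3 uint8, red, green, blue), "fx", "fy", "cx", "cy" (pixels), "position" and "orientation" of the camera in the world. Camera axes: x right, y down, z forward; pixel columns grow to the right and rows downward; lengths in m; the calibration is good to about 2 mm. A picture is of the moment at which its call begins. There is no depth.
- ticket.finish_job(): hands the job in; it is judged then, once.
The state is a dict: "clock": time; "q": joint angles; "joint_velocities": joint speeds; "effort": joint torques, N m; "tool_pos": TCP position; "tool_rot": TCP orientation; "ft_force": force on the tool from outside, world axes, zero at the start; "moment": the same for the moment, N m; "grip_width": opening from 0.0 (shut) to 1.0 (fully open); "grasp_force": force on a finger pad.
Only numpy, scipy, OpenCV 4.12 (cv2) and the standard library are available. Lean on these libraries where they do the work, as an engineer would, in place of code of your own. Each camera call takes 0.05 s, during which the arm holds its last target. There are 200 camera calls.

## Task

Pull the tea drawer out to its stop, then pick up the open tea tin's two lids from the wooden board together, as one nested pair, and lower them (do not drop them) onto the tin in the drawer until the inner lid is fully seated with the outer lid still on it. Then lift the outer lid alone and finish while still holding it, level, a hand's breadth above the tin, so that the seal of the inner lid can be checked. The inner lid must stay seated in the tin and not be bared anywhere else; do not tip or lift the tin, and leave the other things undisturbed.

Things in the scene. Friction and masses are not known exactly. Their poses are not given: they have to be found in the camera images.
- drawer (a joint): How far the tea drawer is pulled out, in m: 0 shut, 0.150 at its stop; it starts shut or up to 12 mm ajar. It slides along the cabinet's own -x axis, runs with light friction (about 2 N plus slight damping) and stays where it is left. Its contents ride along in close-fitting cells.
- handle (a point): Middle of the drawer's steel bar handle; moves with the drawer; axes as the cabinet's. The bar is 10 mm thick, 130 mm long, level along the cabinet's y axis, 92 mm above the table, its axis 36 mm in front of the drawer's front panel, 26 mm below the panel's top edge and 36 mm below the cabinet's top.
- cabinet: Low black cabinet with one drawer, fixed to the console: 220 mm deep (x), 280 mm wide (y), 128 mm high. Origin: on the table, in the middle of the lower edge of its front. Its -x axis points out of the front, the way the drawer opens. The drawer's front panel is 16 mm thick, 276 mm wide, its top edge 118 mm above the table.
- row_mid (a point): Middle of the floor of the drawer's middle cell, 22 mm above the table; moves with the drawer; axes as the cabinet's. Three cells stand side by side just behind the front panel, each 75 mm wide (y) and 112 mm long (x), middles 78 mm apart, walls up to 72 mm above the table (outer side walls 85 mm). The tin, a sugar pot and a honey jar stand in them in any order.
- tin: Open round steel tea tin, 62 mm across, 82 mm high, mouth 57 mm across, holding foil-wrapped tea discs up to 62 mm above its underside. Loose, about 0.3 kg. It stands in one of the three drawer cells, hidden while the drawer is shut. Origin: centre of its underside, z up along its axis; rim at z = 82 mm.
- inner_lid: Inner lid, about 0.11 kg, loose, standing on the board. Bottom up: rubber plug 52 mm across, 14 mm long, foot bevelled to 44 mm; steel collar 66 mm across, z = 14 to 28 mm; step 51 mm across, 8 mm high; knob; 44 mm in all. Origin: centre of the plug's underside, z up. Seated, the collar lies on the tin's rim (origin 68 mm above the tin's); the plug has 2.5 mm of play all round.
- outer_lid: Outer lid, about 0.09 kg: steel cap 64 mm across, 30 mm high, hollow below. Origin: centre of its lower edge, z up. It starts resting loosely on the inner lid's collar (origin 28 mm above the inner lid's), over step and knob, 1.5 mm of play. Nothing locks it: fingers closed on the collar, 1 mm prouder all round, carry both lids; fingers closed above the collar carry it alone.
- tray: Flat wooden board, 240 mm (x) by 150 mm (y) by 12 mm, fixed on the table to the left or right of the drawer. Origin: centre of its underside. The nested lids stand on its half nearer the robot, about 60 mm from its middle along -x; a white cup stands about 68 mm from its middle along +x.
- cup: White cup on the wooden board, 68 mm across, 58 mm high; bystander. Origin: centre of its underside.
- sugar_pot: Small white lidded pot in a drawer cell, 58 mm across, 49 mm high; bystander. Origin: centre of its underside.
- honey_jar: Amber jar in a drawer cell, 52 mm across, 52 mm high; bystander. Origin: centre of its underside.
- sunglasses: Folded dark sunglasses lying on the open book (236 mm by 166 mm, 16 mm high, fixed, on the other side of the drawer from the wooden board); bystander. Origin: middle of the underside of the lenses.
- clock: Black alarm clock, 75 x 85 x 80 mm, standing on the table beside the cabinet; bystander. Origin: centre of its underside.
- water: Green glass water bottle, 62 mm across, 190 mm high, standing on the table beside the cabinet, on the other side from the clock; bystander. Origin: centre of its underside.

How it is judged:
On the way, in this order (a step that is already met when the one before it is completed fails the run):
1. the drawer is out to its stop (value of joint drawer above 0.144 m), for 0.2 s.
2. the nested pair of lids is on the tin, the inner lid fully seated and upright, the outer lid resting on it (horizontal distance between inner_lid and tin below 0.005 m and z of inner_lid in the frame of tin between 0.065 and 0.0705 m and angle between the z axis of inner_lid and the z axis of tin, either way round below 0.06 rad and horizontal distance between outer_lid and inner_lid below 0.005 m and z of outer_lid in the frame of inner_lid below 0.031 m and angle between tin's own z axis and vertical below 0.06 rad), for 0.2 s.
At the end, for the whole second after the job is handed in: Drawer within 10 mm of its stop; tin upright; inner lid seated in it (3 mm in height, 5 mm sideways, 0.06 rad), untouched by the robot, at rest; outer lid held still in the fingers alone, level within 0.2 rad, over the tin (60 mm sideways), at least 40 mm above where it sat (value of joint drawer above 0.14 m and angle between tin's own z axis and vertical below 0.06 rad and horizontal distance between inner_lid and tin below 0.005 m and z of inner_lid in the frame of tin between 0.065 and 0.0705 m and angle between the z axis of inner_lid and the z axis of tin, either way round below 0.06 rad and linear speed of inner_lid below 0.02 m/s and contact force between inner_lid and the arm below 0.05 N and contact force between inner_lid and the fingers below 0.05 N and contact force between inner_lid and outer_lid below 0.05 N and contact force between outer_lid and the fingers above 1 N and contact force between outer_lid and tin below 0.05 N and contact force between outer_lid and cabinet below 0.05 N and z of outer_lid in the frame of inner_lid above 0.068 m and horizontal distance between outer_lid and tin below 0.06 m and angle between outer_lid's own z axis and vertical below 0.2 rad and linear speed of outer_lid below 0.03 m/s); the arm keeps its last pose, push and grip.
It fails at once if the outer lid comes off the inner lid while the inner lid is not seated in the tin ((z of outer_lid in the frame of inner_lid above 0.04 m or horizontal distance between outer_lid and inner_lid above 0.025 m) and (horizontal distance between inner_lid and tin above 0.006 m or z of inner_lid in the frame of tin above 0.073 m)).
It fails at once if the inner lid is dropped or flung: moving fast without being held (linear speed of inner_lid above 0.4 m/s and contact force between inner_lid and the fingers below 0.05 N).
It fails at once if the tin is tipped (angle between tin's own z axis and vertical above 0.25 rad).
It fails at once if the tin is lifted out of its place (height (world z) of tin above 0.05 m).
It fails at once if a bystander is knocked over or pushed away (distance of any of cup, sunglasses, clock, water from where it was at the start of the episode above 0.03 m or angle between any of sugar_pot, honey_jar's own z axis and vertical above 0.3 rad).
It also fails if it takes over 64 s, if anything falls off the work surface, if the arm or the gripper's body presses on something with over 40 N, if the wrist force passes 120 N, or if a joint passes its speed limit or range.

## Working session

There is one attempt and no reset: what is moved stays moved. The work goes in short steps, Python scripts to look and compute and a shell command to move; the robot and the scene stay as the last step left them, time stands still between calls to the robot, and variables do not carry over. Pictures are saved under pics/ and viewed, at most 12 in all, crops included, and the job is handed in when it is done.

```bash
ls; mkdir -p pics; cat > h.py <<'E'
import numpy as np, cv2
from station import manip, cams, ticket
from scipy.spatial.transform import Rotation as R
def cam(n):
    d=cams.get_image(n); o=np.array(d["orientation"],float)
    M=o if o.shape==(3,3) else (R.from_rotvec(o).as_matrix() if o.size==3 else R.from_quat(o).as_matrix())
    d["R"]=M; d["p"]=np.array(d["position"]); return d
def ray(d,u,v):
    r=d["R"]@np.array([(u-d["cx"])/d["fx"],(v-d["cy"])/d["fy"],1]); return r/np.linalg.norm(r)
def onz(d,u,v,z):
    r=ray(d,u,v); return d["p"]+r*(z-d["p"][2])/r[2]
def proj(d,P):
    c=d["R"].T@(np.array(P)-d["p"]); return c[0]/c[2]*d["fx"]+d["cx"],c[1]/c[2]*d["fy"]+d["cy"]
def save(d,n): cv2.imwrite("pics/"+n,cv2.cvtColor(d["img"],cv2.COLOR_RGB2BGR))
E
python3 - <<'E'
from h import *
ims=[]
for n in ["scene","top","wrist"]:
    d=cam(n); print(n,d["position"],d["orientation"],d["fx"],d["cx"],d["cy"]); save(d,n+"0.png"); np.save(n+"0.npy",d,allow_pickle=True)
print(manip.get_obs())
E
```

```text
pics
shift.py
station.py
scene [ 0.83710248 -0.4761697   0.94987548] [-2.52646301 -0.58853279  0.15900751] 383.77368367251256 274.9351881273069 211.61193232519415
top [4.26289070e-01 7.00561498e-04 1.35932559e+00] [-2.17838645  2.13413397 -0.12875549] 457.33209865682977 279.7451407875713 214.71129277883836
wrist [0.11065994 0.56929764 0.3846612 ] [2.37447212 1.72966189 0.20897234] 367.95706634626674 279.666843826005 205.42210440529954
{'clock': 0.15, 'q': array([ 1.13900654e+00,  2.76453468e-01,  1.50578409e+00,  1.25138601e-05,
        1.36073117e+00, -1.21014564e-01]), 'joint_velocities': array([ 5.43836992e-04, -1.41826163e-03, -2.97944726e-03,  1.82934311e-04,
       -1.44216367e-03, -9.93749127e-05]), 'effort': array([ 9.54973257e-04, -4.04930198e+01, -2.37429410e+01,  7.03620468e-02,
        3.15167906e-02, -9.40547829e-05]), 'tool_pos': array([0.1756798 , 0.54710103, 0.22382453]), 'tool_rot': array([-4.86146488e-01, -3.10335760e+00,  2.07398297e-03]), 'ft_force': array([ 0.22145433, -0.23504915,  0.12193356]), 'moment': array([-0.00250818, -0.04555478, -0.00277326]), 'grasp_force': 0.0, 'grip_width': 1.000567295693843}
```

View pics/top0.png

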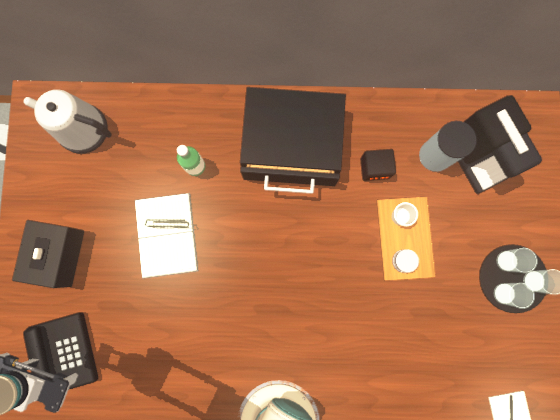

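View pics/scene0.png

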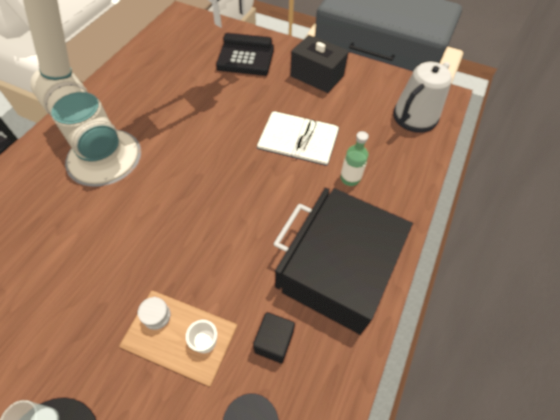

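The top view shows the cabinet at (293,135) and its handle at about (290,188). The board is on the robot's right at (406,238), with the lids at (406,261) and the cup at (406,215). Next I'll measure these.

```bash
python3 - <<'E'
from h import *
d=np.load("top0.npy",allow_pickle=True).item(); s=np.load("scene0.npy",allow_pickle=True).item()
hsv=cv2.cvtColor(d["img"],cv2.COLOR_RGB2HSV)
w=((hsv[...,1]<70)&(hsv[...,2]>120)).astype(np.uint8)
def blobs(w,x0,x1,y0,y1):
    m=np.zeros_like(w); m[y0:y1,x0:x1]=w[y0:y1,x0:x1]
    return [c for c in cv2.findContours(m,0,1)[0] if cv2.contourArea(c)>20]
for c in blobs(w,250,330,172,200):
    r=cv2.minAreaRect(c); print("handle",r, onz(d,*r[0],.092)); 
# handle bar: fit line through bar columns
m=w[172:200,270:312]; 
ys,xs=np.nonzero(m); print(xs.min()+270,xs.max()+270); k=np.polyfit(xs+270,ys+172,1); print(k)
a=onz(d,270,np.polyval(k,270),.092);b=onz(d,310,np.polyval(k,310),.092); v=a-b; print("handle yaw",np.arctan2(-v[0],v[1]), a,b)
for c in blobs(w,380,440,200,280):
    (x,y),r=cv2.minEnclosingCircle(c); print("lid/cup",x,y,r,onz(d,x,y,.07), r/d["fx"]*(1.359-.07))
o=((hsv[...,0]>10)&(hsv[...,0]<25)&(hsv[...,1]>100)&(hsv[...,2]>150)).astype(np.uint8)
for c in blobs(o,370,445,185,290):
    if cv2.contourArea(c)>500:
        B=cv2.boxPoints(cv2.minAreaRect(c)); print("tray",[onz(d,*q,.012).round(4)[:2] for q in B])
# cabinet
k=((hsv[...,2]<50)).astype(np.uint8)
for c in blobs(k,235,352,80,190):
    if cv2.contourArea(c)>500: 
        B=cv2.boxPoints(cv2.minAreaRect(c)); print("cab",[onz(d,*q,.128).round(4)[:2] for q in B])
big=[cv2.resize(i[a:b,c:e],(780,290),interpolation=cv2.INTER_CUBIC) for i,a,b,c,e in[(d["img"],165,285,240,440),]]
t=cv2.resize(d["img"][160:285,235:440],None,fx=3.8,fy=3.8,interpolation=cv2.INTER_CUBIC)
cv2.imwrite("pics/tc.png",t[...,::-1])
E
```

```text
handle ((288.82830810546875, 184.0172882080078), (50.32870101928711, 14.267572402954102), 4.864514350891113) [ 0.67022288 -0.01696525  0.092     ]
270 311
[6.33106756e-03 1.87223086e+02]
handle yaw 0.01382788850919167 [0.65511233 0.03570854 0.092     ] [ 0.65666729 -0.07673566  0.092     ]
lid/cup 405.3800048828125 260.5 12.865335464477539 [ 0.46319494 -0.34799975  0.07      ] 0.03626121468931774
lid/cup 404.9862365722656 214.4633026123047 12.816166877746582 [ 0.59331945 -0.34856998  0.07      ] 0.03612263200841181
tray [array([ 0.6875, -0.2609]), array([ 0.692, -0.482]), array([ 0.3846, -0.4748]), array([ 0.3802, -0.2598])]
```

View pics/tc.png

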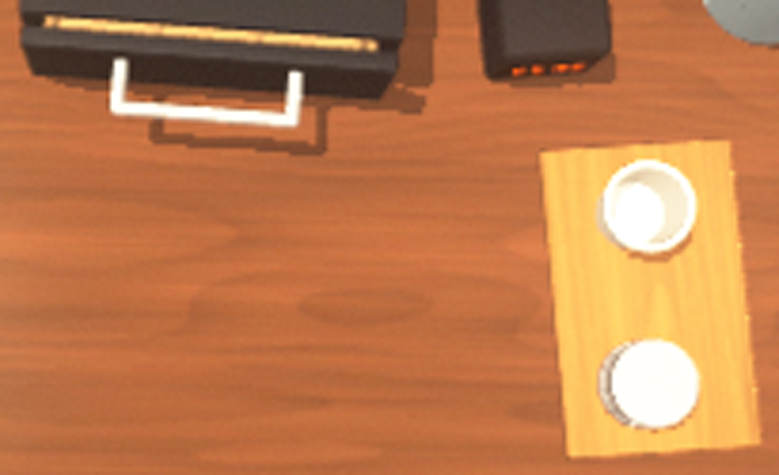

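```bash
cat >> h.py <<'E'
def rel(P=None,yaw=None):
    "shift in tool axes (after turn) to bring TCP to P with tool-y axis along world yaw (mod pi)"
    o=manip.get_obs(); T=R.from_rotvec(o["tool_rot"]).as_matrix(); y=T[:,1]
    cur=np.arctan2(y[1],y[0]); t=0
    if yaw is not None:
        dpsi=(yaw-cur+np.pi/2)%np.pi-np.pi/2; t=-dpsi  # tool z down
        T=T@R.from_rotvec([0,0,t]).as_matrix()
    print("t",round(o["clock"],2),"q",o["q"].round(2),"pos",o["tool_pos"].round(4),"yawy",round(cur,4),"tilt",T[:2,2].round(4),"F",o["ft_force"].round(1),"w",round(o["grip_width"],3),"g",round(o["grasp_force"],1))
    print("turn",round(t,4), "or",round(t-np.sign(t)*np.pi,4))
    if P is not None: print("shift after turn",(T.T@(np.array(P)-o["tool_pos"])).round(4))
E
python3 - <<'E'
from h import *
d=np.load("top0.npy",allow_pickle=True).item()
# sub-pixel bar: whitest rows centroid by column, saturation-based
hsv=cv2.cvtColor(d["img"],cv2.COLOR_RGB2HSV); im=d["img"].astype(float)
pts=[]
for u in range(271,308):
    col=hsv[182:195,u]; w=np.clip(160-col[:,1].astype(float),0,None)*(col[:,2]>130)
    if w.sum()>0: pts.append(onz(d,u,182+(w*np.arange(13)).sum()/w.sum(),.092))
pts=np.array(pts); k=np.polyfit(pts[:,1],pts[:,0],1); res=pts[:,0]-np.polyval(k,pts[:,1]); print(k,res.std())
cy=(onz(d,265,189,.092)[1]+onz(d,313,190,.092)[1])/2
print("ends",onz(d,265,189,.092),onz(d,313,190,.092))
yaw=-k[0]; H=np.array([np.polyval(k,cy),cy,.092]); print("handle",H,"cab yaw",np.arctan(yaw))
rel([H[0],H[1],.20],np.arctan(yaw))
# lid in two views
s=np.load("scene0.npy",allow_pickle=True).item()
for z in(.07,): print(proj(s,[.463,-.348,z]))
E
```

```text
[0.05252612 0.65542657] 0.0001917945585525048
ends [0.65463501 0.04976136 0.092     ] [ 0.65451625 -0.08519319  0.092     ]
handle [ 0.65449602 -0.01771591  0.092     ] cab yaw -0.05247788907430364
t 0.15 q [ 1.14  0.28  1.51  0.    1.36 -0.12] pos [0.1757 0.5471 0.2238] yawy 1.26 tilt [-0.0006 -0.0012] F [ 0.2 -0.2  0.1] w 1.001 g 0.0
turn 1.3125 or -1.8291
shift after turn [-0.5389  0.5078  0.0242]
(np.float64(152.4273757307344), np.float64(308.55310291496056))
```

```bash
python3 shift.py '0.3 0 0 0 0.119;0.3 0 0 0 0.119;0.3 0 0 0 0.119;0.3 0 0 0 0.119;0.3 0 0 0 0.119;0.3 0 0 0 0.119;0.3 0 0 0 0.119;0.3 0 0 0 0.119;0.3 0 0 0 0.119;0.3 0 0 0 0.119;0.3 0 0 0 0.1225'
python3 shift.py '0.3 -0.026 0.025 0 0;0.3 -0.026 0.025 0 0;0.3 -0.026 0.025 0 0;0.3 -0.026 0.025 0 0;0.3 -0.026 0.025 0 0;0.3 -0.026 0.025 0 0;0.3 -0.026 0.025 0 0;0.3 -0.026 0.025 0 0;0.3 -0.026 0.025 0 0;0.3 -0.026 0.025 0 0;0.3 -0.026 0.025 0 0'
python3 shift.py '0.3 -0.028 0.024 0 0;0.3 -0.028 0.024 0 0;0.3 -0.028 0.024 0 0;0.3 -0.028 0.024 0 0;0.3 -0.028 0.024 0 0;0.3 -0.028 0.02 0 0;0.3 -0.028 0.01 0 0;0.3 -0.028 0.01 0 0;0.3 0 0 0 0;0.3 0 0 0 0'
python3 - <<'E'
from h import *
d=cam("wrist"); save(d,"w1.png"); np.save("w1.npy",d,allow_pickle=True)
rel([.6545,-.0177,.20],-.0525)
print(proj(d,[.6545,-.0177,.092]))
E
```

```text
clock: 1.07
tool_pos: [0.1758, 0.5473, 0.2241]
tool_rot: [2.285, 2.155, -0.001]
ft_force: [0.3, -0.7, -0.1]
grip_width: 0.304
grasp_force: 0.0
clock: 1.98
tool_pos: [0.4362, 0.2458, 0.2244]
tool_rot: [-2.279, -2.162, 0.0]
ft_force: [-0.3, 0.3, 0.2]
grip_width: 0.301
grasp_force: 0.0
clock: 2.82
tool_pos: [0.5836, 0.0141, 0.2238]
tool_rot: [-2.281, -2.158, 0.001]
ft_force: [-0.5, 0.2, -0.8]
grip_width: 0.3
grasp_force: 0.0
t 2.87 q [-0.09  0.29  1.49  0.    1.37 -0.04] pos [0.5832 0.0153 0.224 ] yawy -0.0538 tilt [-0.0012  0.001 ] F [-1.   1.  -1.2] w 0.299 g 0.0
turn -0.0013 or 3.1403
shift after turn [-0.0293  0.073   0.0239]
(np.float64(365.7142279966713), np.float64(235.35489703882124))
```

View pics/w1.png

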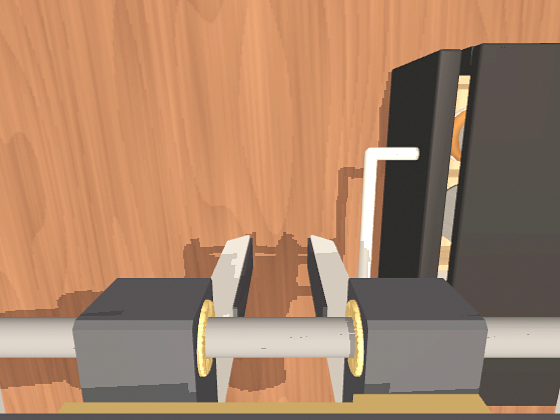

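The wrist view shows the bar running vertically from (372,155) to (364,280), with its predicted middle at (366,235), so the handle estimate holds. Approaching it now.

```bash
python3 shift.py '0.3 -0.01 0.024 0 0;0.3 -0.01 0.024 0 0;0.3 -0.0093 0.025 0 0;0.3 0 0 0 0;0.3 0 0 0 0;0.3 0 0 0 0'
python3 - <<'E'
from h import *
d=cam("wrist")
rel([.6545,-.0177,.092],-.0525)
g=d["img"].astype(int); P=[]
for v in range(150,232,4):
    w=np.nonzero(g[v].min(1)>200)[0]; 
    w=w[(w>150)&(w<420)]
    if len(w): P.append((v,w.min(),w.max()))
print(P[::3]); print(proj(d,[.6545,-.0177,.092]),proj(d,[.6512,.0453,.092]))
E
```

```text
clock: 3.37
tool_pos: [0.6537, -0.0161, 0.2242]
tool_rot: [-2.276, -2.163, 0.001]
ft_force: [-0.0, 0.8, -0.2]
grip_width: 0.301
grasp_force: 0.0
t 3.42 q [-0.13  0.4   1.32  0.    1.42 -0.08] pos [ 0.6536 -0.0162  0.2244] yawy -0.051 tilt [-0.0013  0.0008] F [0.7 1.1 0.1] w 0.298 g 0.0
turn 0.0015 or -3.1401
shift after turn [-0.0016  0.0012  0.1324]
[(150, np.int64(274), np.int64(285)), (162, np.int64(274), np.int64(285)), (174, np.int64(274), np.int64(285)), (186, np.int64(274), np.int64(285)), (198, np.int64(274), np.int64(285)), (210, np.int64(274), np.int64(285)), (222, np.int64(274), np.int64(285))]
(np.float64(279.9641531818925), np.float64(204.84171817778258)) (np.float64(271.54635894120065), np.float64(126.63690283622651))
```

```bash
python3 shift.py '0.3 0 0.001 0.033 0;0.3 0 0 0.033 0;0.3 0 0 0.033 0;0.3 0 0 0.033 0;0.3 0 0 0 0;0.0 0 0 0 0;0.0 0 0 0 0;0.0 0 0 0 0;0.0 0 0 0 0;0.0 0 0 0 0'
python3 -c "
from h import *
rel([.6545,-.0177,.092],-.0525)"
```

```text
clock: 4.25
tool_pos: [0.6567, -0.0175, 0.0949]
tool_rot: [2.278, 2.161, 0.004]
ft_force: [-1.0, 0.3, 6.4]
grip_width: 0.093
grasp_force: 30.0
t 4.25 q [-0.13  0.48  1.51  0.    1.14 -0.08] pos [ 0.6567 -0.0175  0.0949] yawy -0.0525 tilt [0.0032 0.0003] F [-1.   0.3  6.4] w 0.093 g 30.0
turn -0.0 or 3.1416
shift after turn [-0.0003 -0.0022  0.0029]
```

```bash
python3 shift.py '0 0 -0.005 0 0;0 0 -0.01 0 0;0 0 -0.015 0 0;0 0 -0.015 0 0;0 0 -0.015 0 0;0 0 -0.015 0 0;0 0 -0.015 0 0;0 0 -0.015 0 0;0 0 -0.015 0 0;0 0 -0.01 0 0;0 0 0 0 0'
python3 shift.py '0 0 -0.005 0 0;0 0 -0.005 0 0;0 0 -0.004 0 0;0 0 0 0 0;0 0 0 0 0'
python3 -c "
from h import *
rel([.6567,-.0175,.0949],-.0525)"
```

```text
clock: 5.17
tool_pos: [0.525, -0.0104, 0.0949]
tool_rot: [2.278, 2.161, 0.003]
ft_force: [-2.1, 2.4, 10.4]
grip_width: 0.098
grasp_force: 30.0
clock: 5.58
tool_pos: [0.5137, -0.0098, 0.0949]
tool_rot: [2.277, 2.159, 0.007]
ft_force: [-0.7, 2.4, 10.6]
grip_width: 0.096
grasp_force: 30.0
t 5.58 q [-0.16  0.29  1.84  0.    1.01 -0.1 ] pos [ 0.5137 -0.0098  0.0949] yawy -0.0531 tilt [0.0056 0.0006] F [-0.7  2.4 10.6] w 0.096 g 30.0
turn -0.0006 or 3.141
shift after turn [-0.0002  0.1432  0.0008]
```

```bash
python3 shift.py '0 0 -0.003 0 0;0 0 -0.003 0 0;0 0 -0.002 0 0;0 0 0 0 0;0 0 0 0 0'
python3 -c "
from h import *
rel([.6567,-.0175,.0949],-.0525)"
```

```text
clock: 6.0
tool_pos: [0.5102, -0.0097, 0.0949]
tool_rot: [2.273, 2.154, 0.017]
ft_force: [7.1, 2.8, 1.8]
grip_width: 0.098
grasp_force: 30.0
t 6.0 q [-0.16  0.28  1.85  0.    1.   -0.11] pos [ 0.5102 -0.0097  0.0949] yawy -0.0537 tilt [0.0144 0.0003] F [7.1 2.8 1.8] w 0.098 g 30.0
turn -0.0012 or 3.1404
shift after turn [-0.0002  0.1467  0.0021]
```

```bash
python3 shift.py '0 0 -0.004 0 0;0 0 0 0 0;0 0 0 0 0;0 0 0 0 0'
python3 -c "
from h import *
rel([.6567,-.0175,.0949],-.0525)"
```

```text
clock: 6.33
tool_pos: [0.5102, -0.0097, 0.095]
tool_rot: [2.27, 2.15, 0.025]
ft_force: [15.2, 3.9, -5.8]
grip_width: 0.094
grasp_force: 30.0
t 6.33 q [-0.16  0.28  1.85  0.    0.99 -0.11] pos [ 0.5102 -0.0097  0.095 ] yawy -0.0542 tilt [0.0219 0.0001] F [15.2  3.9 -5.8] w 0.094 g 30.0
turn -0.0017 or 3.1399
shift after turn [-1.000e-04  1.467e-01  3.300e-03]
```

```bash
python3 shift.py '0 0 0.004 0 0;0 0 0.003 0 0;0.3 0 0 0 0;0.3 0 0 0 0;0.3 0 0 0 0;0.3 0 0 -0.03 0;0.3 0 0 -0.03 0;0.3 0 0 -0.03 0;0.3 0 0 -0.03 0;0.5 0 0 -0.03 0;0.5 0 0 0 0'
python3 shift.py '1 0.03 0 0 0.12;1 0.03 0 0 0.12;1 0.03 0 0 0.12;1 0.03 0 0 0.12;1 0.03 0 0 0.12;1 0.03 0 0 0.12;1 0.03 0 0 0.12;1 0.03 0 0 0.12;1 0 0 0 0.12;1 0 0 0 0.12;1 0 0 0 0.12;1 0 0 0 0.12'
python3 - <<'E'
from h import *
for n in ["top","scene"]:
    d=cam(n); save(d,n+"2.png"); np.save(n+"2.npy",d,allow_pickle=True)
rel([.463,-.348,.15],np.pi/2-.0525)
t=np.load("top2.npy",allow_pickle=True).item(); s=d
print(proj(t,[.51,-.01,.092]))
a=cv2.resize(t["img"][110:290,230:430],(600,540),interpolation=cv2.INTER_CUBIC); cv2.imwrite("pics/t2c.png",a[...,::-1])
a=cv2.resize(s["img"][150:400,110:420],(744,600),interpolation=cv2.INTER_CUBIC); cv2.imwrite("pics/s2c.png",a[...,::-1])
E
```

```text
clock: 7.25
tool_pos: [0.51, -0.0107, 0.2482]
tool_rot: [2.273, 2.156, 0.01]
ft_force: [-0.2, -0.8, 1.5]
grip_width: 0.408
grasp_force: 0.0
clock: 8.25
tool_pos: [0.6117, 0.1956, 0.2409]
tool_rot: [3.139, 0.114, -0.004]
ft_force: [0.3, -1.0, 0.3]
grip_width: 1.001
grasp_force: 0.0
t 8.35 q [ 0.2   0.37  1.32 -0.    1.45  1.69] pos [0.6117 0.1955 0.2412] yawy -1.4922 tilt [-0.0018 -0.0006] F [-0.1 -0.4  0.7] w 0.999 g 0.0
turn 0.1311 or -3.0105
shift after turn [-0.1198  0.5504  0.0919]
(np.float64(285.26301486879885), np.float64(240.83418323292182))
```

View pics/t2c.png

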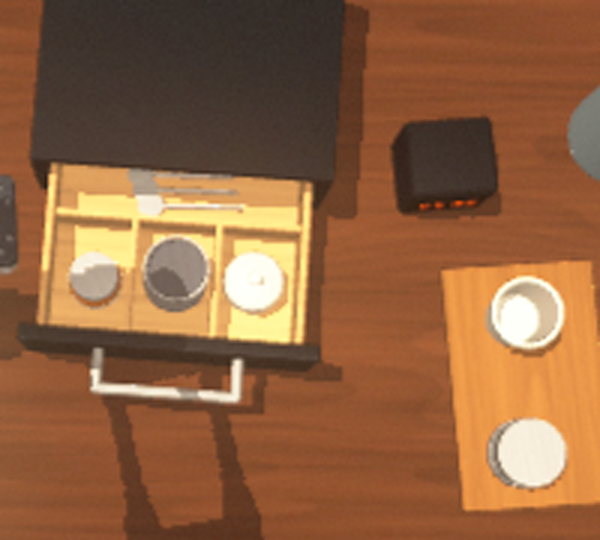

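View pics/s2c.png

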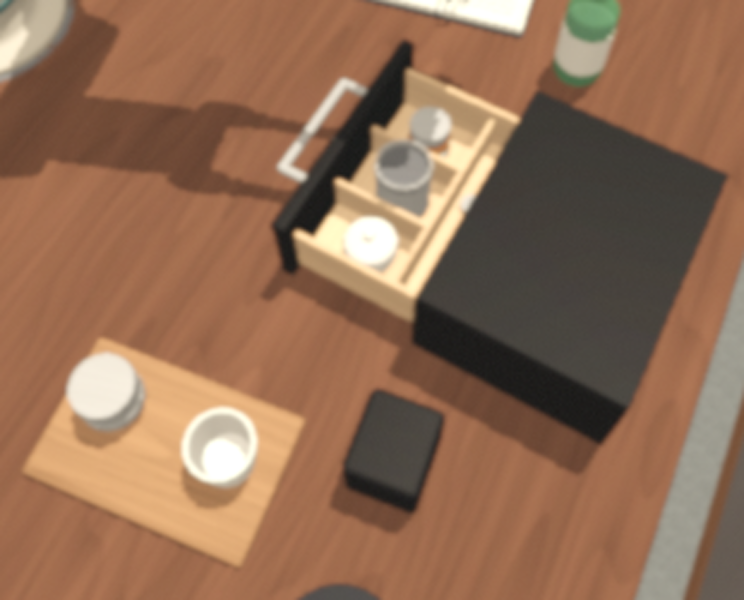

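The top crop shows the open tin in the middle cell at crop (178,270), full-image (289,200). The sugar pot is on its right at (255,282) and the honey jar on its left. The lids are nested on the board at crop (530,453), full-image (407,261), with the cup untouched. I'll measure the tin with the wrist camera on the way to the lids.

```bash
python3 - <<'E'
from h import *
t=np.load("top2.npy",allow_pickle=True).item()
p=onz(t,289.3,200,.104); print("tin",p); print("lid",onz(t,406.7,261,.07))
rel([p[0],p[1],.23],np.pi/2-.0525)
E
```

```text
tin [ 0.62285854 -0.0189292   0.104     ]
lid [ 0.46187518 -0.35167963  0.07      ]
t 8.35 q [ 0.2   0.37  1.32 -0.    1.45  1.69] pos [0.6117 0.1955 0.2412] yawy -1.4922 tilt [-0.0018 -0.0006] F [-0.1 -0.4  0.7] w 0.999 g 0.0
turn 0.1311 or -3.0105
shift after turn [0.0224 0.2135 0.0114]
```

```bash
python3 shift.py '1 0 0 0 0.0656;1 0 0 0 0.0655;1 0.0032 0.0305 0 0;1 0.0032 0.0305 0 0;1 0.0032 0.0305 0 0;1 0.0032 0.0305 0 0;1 0.0032 0.0305 0 0;1 0.0032 0.0305 0 0;1 0.0032 0.0305 0 0;1 0 0 0 0;1 0 0 0 0;1 0 0 0 0'
python3 - <<'E'
from h import *
d=cam("wrist"); save(d,"w3.png"); np.save("w3.npy",d,allow_pickle=True)
print(proj(d,[.6229,-.0189,.104]))
rel([.463,-.349,.16],np.pi/2-.0525)
E
```

```text
clock: 9.35
tool_pos: [0.6229, -0.0184, 0.242]
tool_rot: [-3.14, 0.081, 0.001]
ft_force: [0.5, 0.5, -0.1]
grip_width: 1.001
grasp_force: 0.0
(np.float64(281.6679040539337), np.float64(201.05112823700526))
t 9.4 q [-0.14  0.34  1.37  0.    1.44  1.48] pos [ 0.623  -0.0178  0.2422] yawy -1.6219 tilt [-0.0006  0.0009] F [-0.3  0.1 -0.5] w 1.001 g 0.0
turn 0.0014 or -3.1402
shift after turn [-0.1423  0.3392  0.082 ]
```

View pics/w3.png

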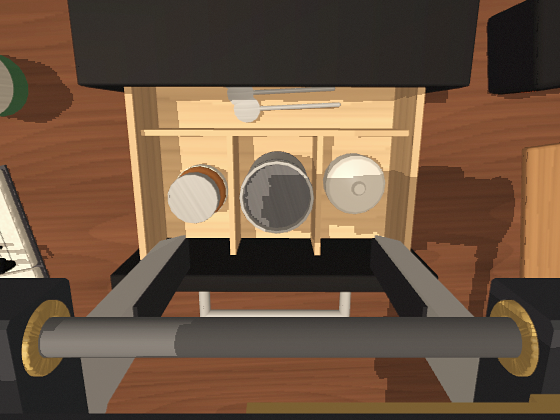

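The wrist view shows the tin's rim as a circle at about (276,197), radius about 36 px. I'll fit it on the rim plane.

```bash
python3 - <<'E'
from h import *
d=np.load("w3.npy",allow_pickle=True).item()
g=cv2.cvtColor(d["img"],cv2.COLOR_RGB2GRAY).astype(float); hsv=cv2.cvtColor(d["img"],cv2.COLOR_RGB2HSV)
from scipy.optimize import least_squares
c0=np.array([276.5,196.5]); P=[];Q=[]
for a in np.arange(0,2*np.pi,np.pi/60):
    r=np.arange(25,46,.25); u=c0[0]+r*np.cos(a); v=c0[1]+r*np.sin(a)
    pr=cv2.remap(g.astype(np.float32),u.astype(np.float32)[None],v.astype(np.float32)[None],1)[0]
    ps=cv2.remap(hsv[...,1].astype(np.float32),u.astype(np.float32)[None],v.astype(np.float32)[None],1)[0]
    # rim peak brightness with low saturation
    sc=pr-1.2*ps; i=sc.argmax(); P.append(onz(d,u[i],v[i],.104)[:2]); Q.append(r[i])
P=np.array(P); print(np.round(Q,1))
f=lambda p:np.hypot(*(P-p[:2]).T)-p[2]
s=least_squares(f,[.62,-.019,.03],loss="soft_l1",f_scale=.0005); print(s.x,np.median(abs(s.fun)))
E
```

```text
[35.5 35.5 35.5 35.8 35.2 35.5 36.2 35.8 35.5 35.2 35.2 35.2 35.2 35.5
 35.2 34.8 35.2 35.2 45.2 45.8 45.  45.2 44.2 43.2 42.5 41.8 41.2 41.
 40.5 40.5 40.5 40.5 40.5 41.  41.2 41.8 42.5 35.  35.2 35.2 35.2 35.2
 35.2 35.8 35.5 35.5 35.5 35.8 35.2 35.8 35.2 35.5 35.8 36.  36.2 35.8
 35.2 35.2 35.8 35.8 35.5 35.8 35.8 35.  35.5 36.8 35.2 35.  35.5 35.2
 35.2 35.8 35.2 35.2 35.  34.8 35.  35.2 35.  35.  35.  34.2 34.5 34.8
 35.  34.5 34.2 34.  34.5 34.5 34.5 34.5 34.5 34.  34.2 34.5 34.2 34.8
 34.5 34.2 34.2 34.2 34.8 34.8 34.5 34.5 34.2 35.  34.8 35.5 35.2 35.
 35.  34.8 35.2 35.5 35.2 35.  35.5 35.5]
[ 0.62563899 -0.0146752   0.0298089 ] 0.00029787642611983287
```

```bash
python3 shift.py '1 -0.0142 0.034 0 0;1 -0.0142 0.034 0 0;1 -0.0142 0.034 0 0;1 -0.0142 0.034 0 0;1 -0.0142 0.034 0 0;1 -0.0142 0.034 0 0;1 -0.0142 0.034 0.01 0;1 -0.0142 0.034 0.01 0;1 -0.0142 0.034 0.01 0;1 -0.0142 0.034 0.01 0;1 0 0 0 0;1 0 0 0 0'
python3 - <<'E'
from h import *
d=cam("wrist"); save(d,"w4.png"); np.save("w4.npy",d,allow_pickle=True)
print(proj(d,[.463,-.349,.07]))
rel([.463,-.349,.16],np.pi/2-.0525)
E
```

```text
clock: 10.4
tool_pos: [0.4631, -0.3507, 0.2016]
tool_rot: [-3.139, 0.085, 0.001]
ft_force: [1.2, 0.9, 0.4]
grip_width: 1.001
grasp_force: 0.0
(np.float64(279.1634412144257), np.float64(203.11538601126634))
t 10.45 q [-0.77  0.3   1.53  0.    1.32  0.86] pos [ 0.4639 -0.3497  0.2022] yawy -1.6231 tilt [0.0002 0.0015] F [-0.3  0.5 -0.7] w 1.001 g 0.0
turn 0.0002 or -3.1414
shift after turn [-0.001  -0.0006  0.0422]
```

View pics/w4.png

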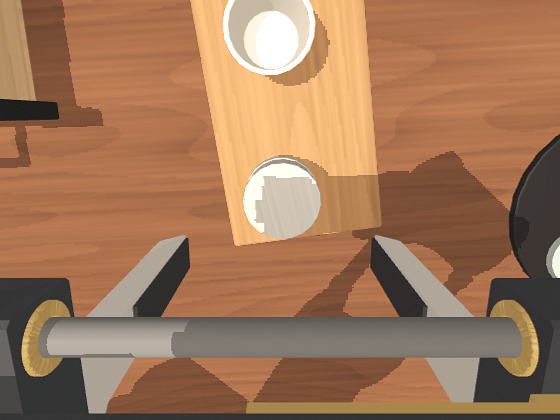

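The wrist view shows the lids at about (282,199), radius about 38 px, with the pads either side of them and the cup clear at (268,30). I'll fit the centre of the lid top.

```bash
python3 - <<'E'
from h import *
from scipy.optimize import least_squares
d=cam("wrist")
print("cam",d["p"],"axis",d["R"][:,2])
hsv=cv2.cvtColor(d["img"],cv2.COLOR_RGB2HSV)
m=((hsv[...,1]<60)&(hsv[...,2]>120)).astype(np.uint8); m[:150]=0;m[250:]=0;m[:,:235]=0;m[:,335:]=0
c=max(cv2.findContours(m,0,1)[0],key=cv2.contourArea)[:,0]; print(cv2.minEnclosingCircle(c))
c=c[c[:,1]>185]; P=np.array([onz(d,u,v,.07)[:2] for u,v in c])
f=lambda p:np.hypot(*(P-p[:2]).T)-p[2]
s=least_squares(f,[.463,-.349,.032],loss="soft_l1",f_scale=.0005); print(s.x,np.median(abs(s.fun)))
rel([*s.x[:2],.036],None)
E
```

```text
cam [ 0.53376337 -0.35269729  0.36315279] axis [-0.23829616  0.01426957 -0.9710877 ]
((282.95550537109375, 197.9039764404297), 41.10354232788086)
[ 0.46452961 -0.35098407  0.03131462] 0.00020196125476223958
t 10.5 q [-0.77  0.3   1.53  0.    1.32  0.86] pos [ 0.4644 -0.3493  0.2026] yawy -1.622 tilt [0.0007 0.001 ] F [1.5 0.3 0. ] w 1.001 g 0.0
turn 0 or 0.0
shift after turn [1.000e-04 1.900e-03 1.666e-01]
```

```bash
python3 shift.py '1 0 0.0019 0.03 0;1 0 0 0.03 0;1 0 0 0.03 0;1 0 0 0.03 0;1 0 0 0.025 0;1 0 0 0.015 0;1 0 0 0.005 0;1 0 0 0 0;1 0 0 0 0'
python3 -c "
from h import *
rel([.4645,-.351,.036],np.pi/2-.0525)"
```

```text
clock: 11.25
tool_pos: [0.4649, -0.3521, 0.0384]
tool_rot: [3.14, -0.08, 0.002]
ft_force: [-0.3, -0.8, -0.5]
grip_width: 0.998
grasp_force: 0.0
t 11.25 q [-0.77  0.45  1.75  0.    0.95  0.85] pos [ 0.4649 -0.3521  0.0384] yawy -1.6217 tilt [ 0.0014 -0.0009] F [-0.3 -0.8 -0.5] w 0.998 g 0.0
turn 0.0016 or -3.14
shift after turn [-0.0004 -0.001   0.0024]
```

```bash
python3 shift.py '1 0 -0.001 0.0024 0;1 0 0 0 0;0 0 0 0 0;0 0 0 0 0;0 0 0 0 0;0 0 0 0 0;0 0 0 0 0;0 0 0 0 0'
python3 -c "
from h import *
rel([.4645,-.351,.036],np.pi/2-.0525)"
```

```text
clock: 11.92
tool_pos: [0.4635, -0.3518, 0.0352]
tool_rot: [3.14, -0.083, 0.0]
ft_force: [-0.5, 0.1, 0.6]
grip_width: 0.698
grasp_force: 30.0
t 11.92 q [-0.77  0.45  1.75 -0.    0.94  0.86] pos [ 0.4635 -0.3518  0.0352] yawy -1.6238 tilt [ 0.0002 -0.0002] F [-0.5  0.1  0.6] w 0.698 g 30.0
turn -0.0005 or 3.1411
shift after turn [ 0.0009 -0.0009 -0.0008]
```

```bash
python3 shift.py '0 0 0 -0.005 0;0 0 0 -0.01 0;0 0 0 -0.015 0;0 0 0 -0.02 0;0 0 0 -0.02 0;0 0 0 -0.02 0;0 0 0 -0.02 0;0 0 0 -0.02 0;0 0 0 -0.015 0;0 0 0 -0.01 0;0 0 0 -0.005 0;0 0 0 0 0'
python3 - <<'E'
from h import *
d=cam("wrist"); save(d,"w5.png")
s=cam("scene"); 
a=np.vstack([cv2.resize(d["img"][120:330,130:430],(600,420)),cv2.resize(s["img"][220:370,80:380],(600,180))[:180]])
cv2.imwrite("pics/v5.png",a[...,::-1])
rel([.625,-.0155,.195],np.pi/2-.0525)
E
```

```text
clock: 12.92
tool_pos: [0.4638, -0.3518, 0.1962]
tool_rot: [3.139, -0.083, 0.002]
ft_force: [0.8, 0.3, -2.2]
grip_width: 0.697
grasp_force: 30.0
t 13.02 q [-0.77  0.3   1.54  0.    1.3   0.86] pos [ 0.4631 -0.3511  0.1943] yawy -1.6236 tilt [-0.0011  0.0012] F [-0.7 -0.1 -2.2] w 0.696 g 30.0
turn -0.0003 or 3.1413
shift after turn [ 0.1441 -0.3437 -0.0005]
```

View pics/v5.png

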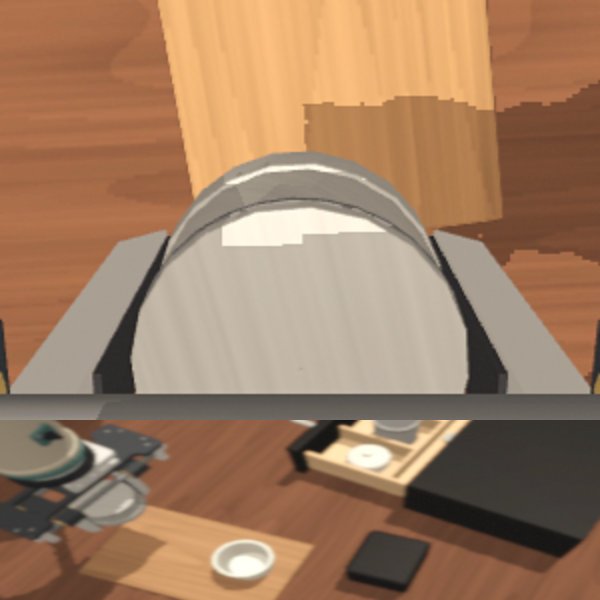

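Both lids are held together: the cap sits on the collar between the pads and the weight reads about 2 N. Carrying them to hover over the tin.

```bash
python3 shift.py '0 0.004 -0.01 0 0;0 0.008 -0.02 0 0;0 0.012 -0.028 0 0;0 0.012 -0.028 0 0;0 0.012 -0.028 0 0;0 0.012 -0.028 0 0;0 0.012 -0.028 0 0;0 0.012 -0.028 0 0;0 0.012 -0.028 0 0;0 0.012 -0.028 0 0;0 0.012 -0.028 0 0'
python3 shift.py '0 0.012 -0.028 0 0;0 0.01 -0.022 0 0;0 0.005 -0.01 0 0;0 0.003 -0.002 0 0;0 0 0 0 0;0 0 0 0 0;0 0 0 0 0'
python3 - <<'E'
from h import *
d=cam("wrist"); save(d,"w6.png"); np.save("w6.npy",d,allow_pickle=True)
rel([.6246,-.0147,.15],np.pi/2-.0525)
print("pred rim top edge",proj(d,[.6566,-.0147,.104]),proj(d,[.6256,-.0147,.104]))
a=cv2.resize(d["img"][80:280,130:430],(780,520)); cv2.imwrite("pics/v6.png",a[...,::-1])
E
```

```text
clock: 13.93
tool_pos: [0.598, -0.0737, 0.1938]
tool_rot: [-3.139, 0.082, 0.004]
ft_force: [0.7, -0.1, -2.7]
grip_width: 0.697
grasp_force: 30.0
clock: 14.52
tool_pos: [0.6308, -0.0174, 0.1948]
tool_rot: [3.14, -0.085, -0.002]
ft_force: [-0.4, 0.0, -2.3]
grip_width: 0.695
grasp_force: 30.0
t 14.57 q [-0.14  0.38  1.43 -0.    1.34  1.49] pos [ 0.6308 -0.0174  0.195 ] yawy -1.6253 tilt [-0.0006 -0.0004] F [-0.5 -1.3 -2.3] w 0.694 g 30.0
turn -0.002 or 3.1396
shift after turn [-0.0063 -0.0024  0.045 ]
pred rim top edge (np.float64(275.1830337377469), np.float64(180.5289342609409)) (np.float64(277.71255290993946), np.float64(223.36455483897552))
```

View pics/v6.png

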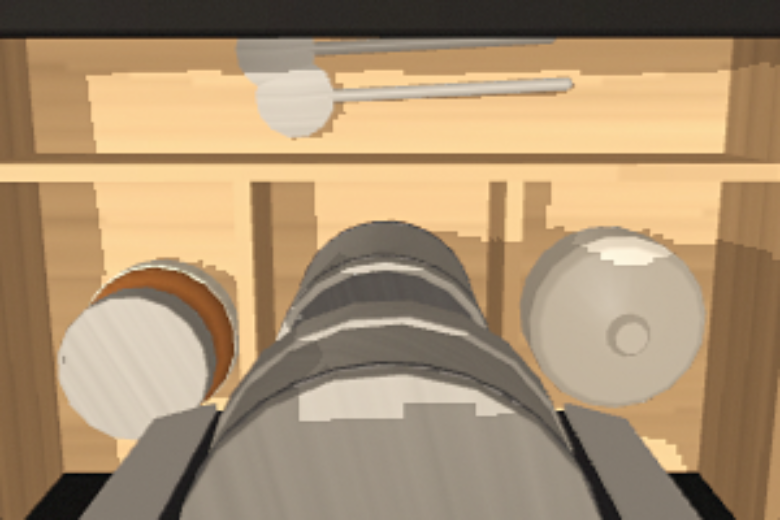

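The hover view shows the tin's far rim arc below the lids. Its top is at crop (384,255), full-image (278,178), and its flanks run from crop (285,330) to (487,325). I'll refine the tin centre from these.

```bash
python3 - <<'E'
from h import *
from scipy.optimize import least_squares
d=np.load("w6.npy",allow_pickle=True).item()
hsv=cv2.cvtColor(d["img"],cv2.COLOR_RGB2HSV); g=cv2.cvtColor(d["img"],cv2.COLOR_RGB2GRAY)
print("col278",[(v,int(g[v,278])) for v in range(172,190)])
L=[]
for v in range(182,207,2):
    s=hsv[v,:,1]; u=278
    l=u
    while s[l]<70:l-=1
    r=u
    while s[r]<70:r+=1
    L.append((v,l+.5,r-.5))
print(L)
P=np.array([onz(d,u,v,.104)[:2] for v,l,r in L if v>=188 for u in(l,r)]+[onz(d,278,178.3,.104)[:2]]*4)
for fixr in (.031,):
    f=lambda p:np.hypot(*(P-p).T)-fixr
    s=least_squares(f,[.6256,-.0147],loss="soft_l1",f_scale=.0005); print(s.x,s.fun.round(4))
E
```

```text
col278 [(172, 104), (173, 105), (174, 104), (175, 104), (176, 99), (177, 89), (178, 88), (179, 101), (180, 116), (181, 221), (182, 212), (183, 209), (184, 89), (185, 83), (186, 85), (187, 85), (188, 87), (189, 87)]
[(182, 248.5, 307.5), (184, 247.5, 308.5), (186, 246.5, 309.5), (188, 245.5, 309.5), (190, 245.5, 310.5), (192, 244.5, 311.5), (194, 243.5, 312.5), (196, 242.5, 312.5), (198, 241.5, 313.5), (200, 239.5, 314.5), (202, 239.5, 315.5), (204, 238.5, 316.5), (206, 237.5, 317.5)]
[ 0.62713377 -0.01469801] [ 0.0019  0.0018  0.0009  0.0013  0.0004  0.0009  0.      0.0005 -0.0003
 -0.0004 -0.0005 -0.0006 -0.0001 -0.0007 -0.0007 -0.0008 -0.0007 -0.0008
 -0.0006 -0.0007 -0.     -0.     -0.     -0.    ]
```

```bash
python3 shift.py '0 -0.003 -0.0012 0.005 0;0 -0.003 -0.0012 0.01 0;0 0 0 0.015 0;0 0 0 0.015 0;0 0 0 0.01 0;0 0 0 0.006 0;0 0 0 0 0;0 0 0 0 0'
python3 -c "
from h import *
rel([.6248,-.0147,.113],np.pi/2-.0525)"
```

```text
clock: 15.23
tool_pos: [0.6255, -0.0133, 0.1339]
tool_rot: [-3.14, 0.083, 0.0]
ft_force: [0.9, 0.6, -2.3]
grip_width: 0.696
grasp_force: 30.0
t 15.23 q [-0.13  0.41  1.53  0.    1.2   1.49] pos [ 0.6255 -0.0133  0.1339] yawy -1.6237 tilt [-0.0003  0.0001] F [ 0.9  0.6 -2.3] w 0.696 g 30.0
turn -0.0004 or 3.1411
shift after turn [-0.0007  0.0014  0.0209]
```

```bash
python3 shift.py '0 -0.0005 0.001 0.003 0;0 0 0 0.003 0;0 0 0 0.003 0;0 0 0 0 0;0 0 0 0 0'
python3 shift.py '0 0 0 0.003 0;0 0 0 0.003 0;0 0 0 0.002 0;0 0 0 0 0;0 0 0 0 0'
python3 -c "
from h import *
rel([.6248,-.0147,.113],np.pi/2-.0525)"
```

```text
clock: 15.65
tool_pos: [0.625, -0.0142, 0.125]
tool_rot: [-3.14, 0.083, 0.0]
ft_force: [-0.4, 0.1, -1.6]
grip_width: 0.699
grasp_force: 30.0
clock: 16.07
tool_pos: [0.6249, -0.0142, 0.1168]
tool_rot: [-3.14, 0.083, 0.001]
ft_force: [0.3, -0.4, -2.5]
grip_width: 0.693
grasp_force: 30.0
t 16.07 q [-0.13  0.42  1.56  0.    1.16  1.49] pos [ 0.6249 -0.0142  0.1168] yawy -1.6236 tilt [-0.0004  0.0001] F [ 0.3 -0.4 -2.5] w 0.693 g 30.0
turn -0.0003 or 3.1413
shift after turn [-0.0001  0.0005  0.0038]
```

```bash
python3 shift.py '0 0 0 0.0015 0;0 0 0 0.001 0;0 0 0 0.001 0;0 0 0 0 0;0 0 0 0 0'
python3 shift.py '0 0 0 0.001 0;0 0 0 0.001 0;0 0 0 0 0;0 0 0 0 0'
python3 -c "
from h import *
rel([.6248,-.0147,.113],np.pi/2-.0525)"
```

```text
clock: 16.48
tool_pos: [0.625, -0.0142, 0.1135]
tool_rot: [-3.14, 0.083, 0.0]
ft_force: [-0.4, -0.2, -1.8]
grip_width: 0.694
grasp_force: 30.0
clock: 16.82
tool_pos: [0.6256, -0.0143, 0.1132]
tool_rot: [3.14, -0.083, 0.003]
ft_force: [-1.9, -1.0, 6.0]
grip_width: 0.696
grasp_force: 30.0
t 16.82 q [-0.13  0.43  1.56  0.    1.15  1.49] pos [ 0.6256 -0.0143  0.1132] yawy -1.6236 tilt [ 0.0021 -0.0002] F [-1.9 -1.   6. ] w 0.696 g 30.0
turn -0.0003 or 3.1413
shift after turn [-0.0008  0.0005  0.0002]
```

```bash
python3 shift.py '0 0 0 -0.0012 0;0.85 0 0 0 0;0.85 0 0 0 0;0.85 0 0 0 0;0.85 0 0 0 0;0.85 0 0 0 0'
python3 shift.py '0.85 0 0 -0.005 0;0.85 0 0 -0.008 0;0.85 0 0 -0.008 0;0.85 0 0 -0.008 0;0.85 0 0 0 0;0.85 0 0 0 0'
python3 - <<'E'
from h import *
rel([.6248,-.0147,.142],np.pi/2-.0525)
d=cam("wrist"); a=cv2.resize(d["img"][80:280,130:430],(780,520)); cv2.imwrite("pics/v7.png",a[...,::-1])
E
```

```text
clock: 17.32
tool_pos: [0.6251, -0.0142, 0.1127]
tool_rot: [-3.14, 0.083, 0.0]
ft_force: [-0.4, -0.2, -0.1]
grip_width: 0.849
grasp_force: 0.0
clock: 17.82
tool_pos: [0.6256, -0.0142, 0.143]
tool_rot: [3.14, -0.083, 0.003]
ft_force: [0.1, -0.3, 0.5]
grip_width: 0.847
grasp_force: 0.0
t 17.82 q [-0.13  0.4   1.52  0.    1.22  1.49] pos [ 0.6256 -0.0142  0.143 ] yawy -1.6235 tilt [ 0.0022 -0.0002] F [ 0.1 -0.3  0.5] w 0.847 g 0.0
turn -0.0002 or 3.1414
shift after turn [-0.0008  0.0005  0.001 ]
```

View pics/v7.png

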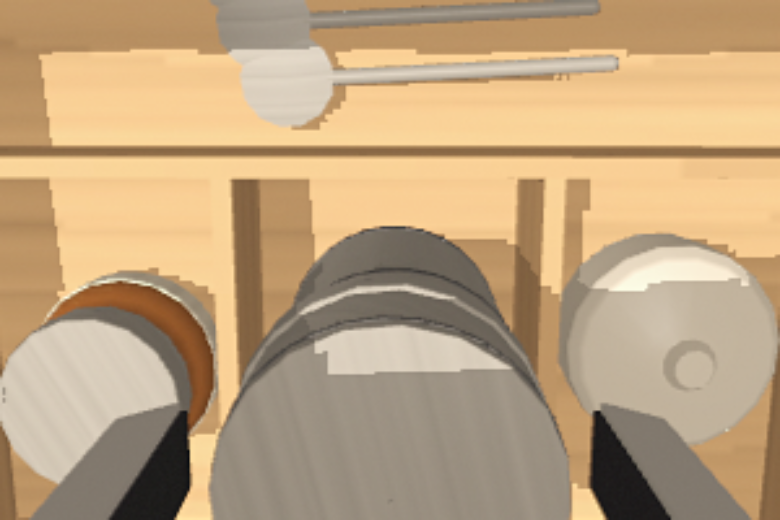

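The view shows the collar flush on the tin's rim with the cap resting on it (cap centred near crop (390,480)), and the fingers open either side above the collar. Closing on the cap alone.

```bash
python3 shift.py '0 0 0 0 0;0 0 0 0 0;0 0 0 0 0;0 0 0 0 0;0 0 0 0 0'
python3 shift.py '0 0 0 -0.003 0;0 0 0 -0.003 0;0 0 0 -0.005 0;0 0 0 -0.008 0;0 0 0 -0.008 0;0 0 0 -0.01 0;0 0 0 -0.012 0;0 0 0 -0.012 0;0 0 0 -0.012 0;0 0 0 -0.01 0;0 0 0 -0.005 0;0 0 0 0 0'
python3 - <<'E'
from h import *
rel([.6248,-.0147,.142],np.pi/2-.0525)
s=cam("scene");t=cam("top");w=cam("wrist")
a=np.vstack([cv2.resize(w["img"][80:290,130:430],(500,350)),cv2.resize(s["img"][160:300,200:400],(500,250))[:250]])
cv2.imwrite("pics/v8.png",a[...,::-1])
E
```

```text
clock: 18.28
tool_pos: [0.6248, -0.0142, 0.1413]
tool_rot: [-3.14, 0.083, 0.001]
ft_force: [-0.1, -0.1, -0.9]
grip_width: 0.673
grasp_force: 30.0
clock: 19.28
tool_pos: [0.6259, -0.0143, 0.2317]
tool_rot: [3.14, -0.083, 0.005]
ft_force: [0.1, -0.0, -1.8]
grip_width: 0.677
grasp_force: 30.0
t 19.28 q [-0.13  0.35  1.38  0.    1.41  1.49] pos [ 0.6259 -0.0143  0.2317] yawy -1.6235 tilt [ 0.0034 -0.0004] F [ 0.1 -0.  -1.8] w 0.677 g 30.0
turn -0.0002 or 3.1414
shift after turn [-0.0014  0.0004  0.0897]
```

View pics/v8.png

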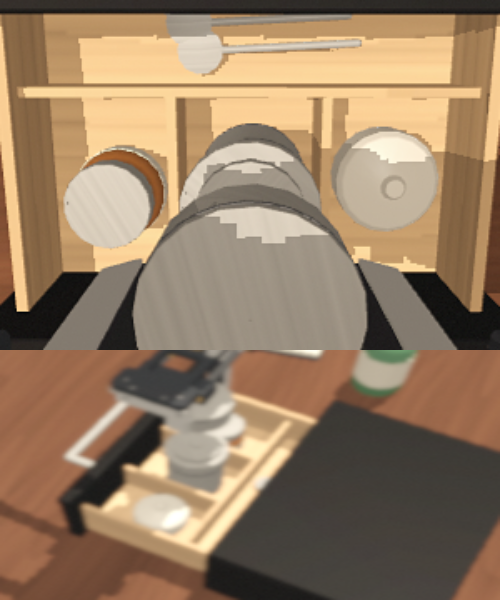

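The picture shows the inner lid seated on the tin, collar and step bared at crop (250,175), and the cap held about 90 mm above it. I'll let it settle and hand in.

```bash
python3 shift.py '0 0 0 0 0;0 0 0 0 0;0 0 0 0 0;0 0 0 0 0' && python3 -c "
from h import *
print(ticket.finish_job())"
```

```text
clock: 19.77
tool_pos: [0.6249, -0.0142, 0.2293]
tool_rot: [-3.14, 0.083, 0.001]
ft_force: [-0.2, 0.1, -0.7]
grip_width: 0.675
grasp_force: 30.0
the job is handed in; nothing more can be done
None
```

I handed the job in at about 20 s: the drawer is at its stop, the inner lid is seated in the tin, and the gripper holds the outer lid level about 88 mm above where it sat; the hand-in call did not report a verdict.

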